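Hang the spice shelf on its two pins and stand the pepper mill in it

TASK

Hang the small metal spice shelf on the wooden rack: put both of its holes over the rack's two pins at once, tray to the front, and let it go fully home against the rail. Then stand the tall wooden pepper mill upright in the hung shelf's tray, setting it down gently rather than dropping it, and leave the squat jar, the bowl and the half lemon where they are.

Things in the scene. Friction and masses are not known exactly. Their poses are not given: they have to be found in the camera images.
- rack: Wooden rack fixed to the counter, 210 mm wide, 182 mm tall. Origin on the counter in the plane of its rails' front face, mid-width; z up, +x its front (where the pins point), y along its width. Two level rails 194 mm wide, front faces at x = 0: heights 152 to 182 (only the pin tips stand higher) and 78 to 102 mm. Foot 14 mm high, reaching to x = 65 mm.
- pin_l (a point): Root of the rack's left (+y) steel pin: where its axis leaves the front face of the upper rail, at x 0, y +50, height 170 mm in the rack's frame. Pins are 8 mm thick, round-ended, 42 mm long from the root, and lean 20 degrees upwards: they point along (cos 20, 0, sin 20) of the rack's frame. Axes as the rack's.
- pin_r (a point): Root of the rack's right steel pin, at x 0, y -50, height 170 mm in the rack's frame; like the left one and parallel to it.
- shelf_tab (a point): Middle of the grip tab on top of the loose sheet-metal spice shelf (0.24 to 0.39 kg), which stands on the counter. Axes: z up, +x the shelf's front (tray side), y its width. Tab 60 mm wide, 6 mm thick (x), 120 to 167 mm above the underside; this point is 147 mm up. The back plate below is 150 mm wide, 6 mm thick. The tray at its foot reaches 79 mm in front of this point, rim 24 mm high.
- hole_l (a point): Centre of the shelf's left hole (+y) at the plate's rear face: x -3, y +50, z -42 mm from shelf_tab in the shelf's axes. The holes are 15 mm across and run along x. Once hung, the plate's rear face lies against the rails and each hole's upper edge rests on its pin, the hole's centre 2 to 3 mm below the pin root.
- hole_r (a point): Centre of the shelf's right hole (-y) at the plate's rear face: x -3, y -50, z -42 mm from shelf_tab.
- tray (a point): Middle of the tray's floor (upper face, 4 mm above the shelf's underside): x +39, y 0, z -143 mm from shelf_tab. The inside is 72 mm deep (x) and 142 mm wide (y), and the rim stands 20 mm above the floor. Axes as the shelf's.
- mill_center (a point): Centre, half-way up, of the tall dark wooden pepper mill (0.13 to 0.25 kg), standing on the counter: 160 mm tall, foot 42 mm, waist 34 mm in diameter, round head 42 mm in diameter with straight sides from 28 to 70 mm above this point. z is its axis, up.
- jar_center (a point): Centre of the squat glass jar (not to be moved), 60 mm in diameter, 75 mm tall, upright.
- bowl: White ceramic bowl (not to be moved), 140 mm across, 60 mm tall; origin at the centre of its underside.
- lemon: Half lemon lying cut face down (not to be moved), 58 mm across, 36 mm tall; origin at the centre of its underside.
Mind the look-alikes: they are no part of the job. What is shaped like the part that bears shelf_tab but green or purple is not meant.

How it is judged:
By the outcome, as a careful person would: the job done as asked, in the order asked, and still so for the second after the job is handed in, with the robot touching nothing.
It also fails if it takes over 64 s, if anything falls off the work surface, if the arm or the gripper's body presses on something with over 40 N, if the wrist force passes 120 N, or if a joint passes its speed limit or range.

ROBOT

A 6-joint arm with a two-finger parallel gripper is mounted at the origin on the work surface. World frame = base frame: x ahead of the robot, y to its left, z up, the work surface at z = 0. Lengths are in m, angles in degrees, forces in N, time in s.
With the tool pointing down it reaches from about 0.25 to 0.725 m from the base axis. Payload 9.7 kg.
Tool frame: the origin (TCP) lies between the finger pads; the fingertips stand 17 mm ahead of it and the grasp point (between the pads) lies 2 mm behind it; z points along the fingers, y is the direction in which the jaws open and shut (so a half turn about z gives the same grasp; the last joint's range is limited). The gripper opens to 85 mm and grips with 20 to 120 N. Pads are 22 mm wide; open, the fingers measure 114 mm over their backs; the gripper's body (76 mm by 85 mm) begins 54 mm behind the grasp point. The pads swing forward as they close: fully open they stand 13 mm farther back than shut.
Start: joints at [66.979, 4.979, 10.078, 95.1, 0, 90], TCP at [0.215, 0.506, 0.248] pointing down, gripper open.
Joint ranges: [-179.16, 179.16], [-48.56, 103.87], [-65.8, 70.77], [-126.05, 130.52], [-82.76, 87.17], [-180, 180]. Speed limits (degrees/s): [127.2, 127.2, 147.25, 180, 180, 180].

INTERFACE

Orientations are given as [roll, pitch, yaw] about the fixed x, y, z axes, in that order (R = Rz(yaw) Ry(pitch) Rx(roll)).
In Python, from workcell import monitor, cams, order gives the robot as it stands. The module is installed in compiled form; this text tells all that it offers.
- The arm moves only by the shell command python3 -m handwheel 'ROWS' [OPENING] [FORCE]. ROWS is JSON, a list of rows, each a list of 6 numbers: the shift along the tool's x, y, z in m, then the turn, a rotation vector about the tool's x, y, z in degrees. In form: [[tx, ty, tz, wx, wy, wz], ...]. A call has exactly 8 rows; each row shifts and turns the commanded pose from where the row before left it, along the tool's axes as they then stand; what a row does not reach is not made up. A row lasts 1/12 s, in which the tool goes at most 41.7 mm and 7.16 degrees, less where a joint would pass 70% of its speed; a pose out of reach is approached as far as the arm can. A call is refused whole if a number of a shift passes 0.0417 or a number of a turn 7.16, either way. A call with a gripper value outside its range is refused whole. OPENING is the opening, from -1 (shut) to 1 (fully open), set as the call begins (- or left out, the last holds). The fingers move at their own pace and stop on an object; FORCE is the grip in N (left out, the last holds). Time passes only in rows, so rows that do not move let the fingers close, or fill a call up. It gives the time, the measured TCP pose, the force and the opening at its end, in the units of the state.
- monitor.get_obs(): the state, without advancing time (a new reading comes with each control period).
- cams.camera(name): name is "scene" or "top" or "wrist"; returns a dict with "img" (480x640x3 uint8, red, green, blue), "depth" (480x640 float32, m along the optical axis (not along the pixel's ray), 0 where there is no reading), "fx", "fy", "cx", "cy" (pixels), "rvec" (rotation vector, rad) and "tvec" (3), from world to camera coordinates, as OpenCV has them; the wrist camera has in their place "tool_from_camera" (4x4, takes a point from camera to tool coordinates, whose origin is the TCP and whose axes are the flange's). Camera axes: x right, y down, z forward; pixel columns grow to the right and rows downward; lengths in m; the calibration is good to about 2 mm. A picture is of the moment at which its call begins: read the wrist's pose just before it.
- order.job_done(): hands the job in, once; it reports no verdict.
The state is a dict: "time": time; "q": joint angles; "qd": joint speeds; "joint_efforts": joint torques, N m; "ee_pos": TCP position; "tcp_rot": TCP orientation; "wrist_force": force on the tool from outside, world axes, zero at the start; "torque": the same for the moment, N m; "opening": finger opening in m.
Only numpy, scipy, OpenCV 4.12 (cv2) and the standard library are available. Lean on these libraries where they do the work, as an engineer would, in place of code of your own. Each camera call takes 0.05 s, during which the arm holds its last target. There are 200 camera calls.

## Working session

There is one attempt and no reset: what is moved stays moved. The work goes in short steps, Python scripts to look and compute and a shell command to move; the robot and the scene stay as the last step left them, time stands still between calls to the robot, and variables do not carry over. Pictures are saved under pics/ and viewed, about 8 in all and at most 12, crops included, and the job is handed in when it is done.

```bash
mkdir -p pics
python3 - <<'E'
from workcell import monitor, cams
import cv2, numpy as np, pickle
print(monitor.get_obs())
for n in ("scene","top"):
    c=cams.camera(n); pickle.dump(c,open(n+".pkl","wb"))
    cv2.imwrite(f"pics/{n}0.png",c["img"][:,:,::-1])
    print(n,{k:v for k,v in c.items() if k not in("img","depth")})
E
```

```text
{'time': 0.0, 'q': array([ 6.69772254e+01,  5.01292496e+00,  1.00339435e+01,  9.50985705e+01,
       -1.75842593e-03,  8.99995960e+01]), 'qd': array([ 0.04450707, -0.00738437,  0.07645685,  0.10022482,  0.11367757,
        0.02306122]), 'joint_efforts': array([ 6.27530881e-04, -5.20391178e+01,  4.64799142e+01,  1.64874044e-02,
        4.00411045e-05,  3.14685920e-06]), 'ee_pos': array([0.21503275, 0.50600505, 0.24756096]), 'tcp_rot': array([-1.79922448e+02,  1.75787746e-03,  1.56977632e+02]), 'wrist_force': array([-0.17092251, -0.78449781, -0.59994308]), 'torque': array([-0.07631413,  0.02468315, -0.01871088]), 'opening': 0.08514886249434732}
scene {'fx': 441.3893088276951, 'fy': 441.3893088276951, 'cx': 323.35237012917526, 'cy': 243.30096587771556, 'rvec': array([ 1.78429364,  1.33882851, -0.72753403]), 'tvec': array([-0.11409889, -0.16514503,  1.43024703])}
top {'fx': 546.3665317745536, 'fy': 546.3665317745536, 'cx': 320.9337511453836, 'cy': 237.31530511592555, 'rvec': array([ 2.15442831, -2.1605721 ,  0.12164798]), 'tvec': array([-0.0382395 ,  0.52679532,  1.17695103])}
```

View pics/scene0.png

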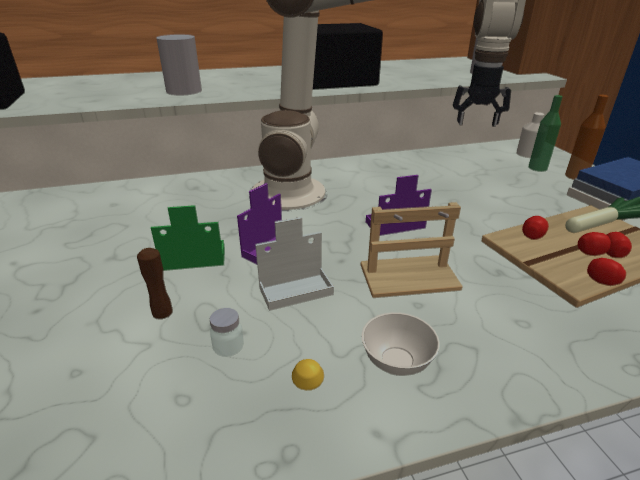

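View pics/top0.png

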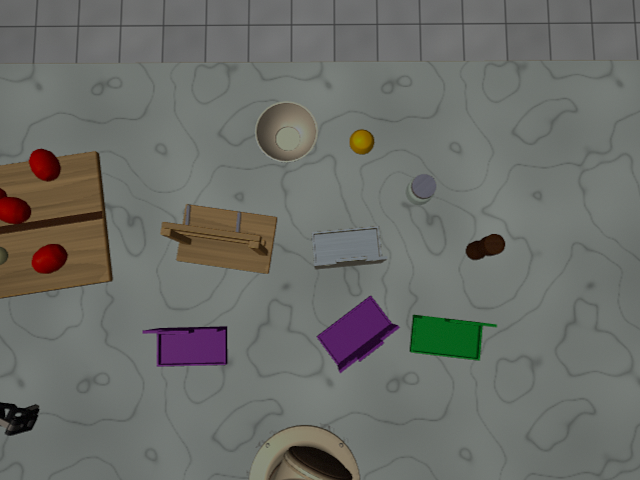

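The scene view shows the grey shelf at about (290,265), rack (410,245), mill (153,285), jar (226,332), bowl (400,345) and lemon (308,375). In the top view (+x up, +y left), the shelf is at (348,247), rack (222,240) and mill (485,246). Both fronts face away from the robot. Next I measure with the depth.

```bash
cat > h.py <<'E'
import numpy as np, cv2, pickle
from scipy.spatial.transform import Rotation as Rn
def cloud(c):
    d=c["depth"]; v,u=np.mgrid[:480,:640]
    P=np.stack([(u-c["cx"])/c["fx"]*d,(v-c["cy"])/c["fy"]*d,d],-1)
    if "rvec" in c:
        R=cv2.Rodrigues(np.array(c["rvec"]))[0]; W=(P-np.array(c["tvec"]))@R
    else:
        T=c["tool_from_camera"]; p,r=c["pose"]; W=P@T[:3,:3].T+T[:3,3]
        W=W@Rn.from_euler("xyz",r,degrees=True).as_matrix().T+p
    W[d==0]=np.nan
    return W
E
python3 - <<'E'
from h import *
W={n:cloud(pickle.load(open(n+".pkl","rb"))) for n in("scene","top")}
C={n:pickle.load(open(n+".pkl","rb"))["img"].astype(int) for n in W}
def box(n,u0,u1,v0,v1):
    m=np.zeros((480,640),bool); m[v0:v1,u0:u1]=1; return m&np.isfinite(W[n][...,2])
def rect(n,m,lab):
    p=W[n][m]
    if len(p)<10: print(n,lab,len(p));return
    (c,s,a)=cv2.minAreaRect((p[:,:2]*1000).astype(np.float32))
    print(n,lab,len(p),"rect c",np.round(c,1),"size",np.round(s,1),"ang",round(a,2),"z",np.round(np.percentile(p[:,2],[1,50,99])*1000,1),"mean",np.round(p.mean(0)*1000,1))
S=W["scene"];T=W["top"]
print("counter z",np.nanmedian(S[380:440,150:250,2]),np.nanmedian(T[300:330,240:300,2]))
for n,bs in (("scene",(250,335,215,305)),("top",(305,395,220,275))):
    b=box(n,*bs); z=W[n][...,2]
    rect(n,b&(z>.03)&(z<.115),"shelf plate"); rect(n,b&(z>.128),"tab"); rect(n,b&(z>.012),"shelf all")
for n,bs in (("scene",(355,470,198,300)),("top",(155,285,198,278))):
    b=box(n,*bs); z=W[n][...,2]
    rect(n,b&(z>.157)&(z<.179),"rail up"); rect(n,b&(z>.083)&(z<.098),"rail low"); rect(n,b&(z>.008)&(z<.020),"foot");rect(n,b&(z>.179),"top")
for n,bs in (("scene",(135,180,240,325)),("top",(460,510,228,265))):
    b=box(n,*bs); z=W[n][...,2]
    rect(n,b&(z>.112)&(z<.148),"mill head");rect(n,b&(z>.157),"mill top");rect(n,b&(z>.01)&(z<.05),"mill foot")
for n,bs in (("scene",(205,245,305,358)),("top",(405,440,170,205))):
    b=box(n,*bs); z=W[n][...,2]; rect(n,b&(z>.07),"jar top")
for lab,bs in (("bowl",(250,322,98,165)),("lemon",(345,378,126,157))):
    b=box("top",*bs); rect("top",b&(T[...,2]>.01),lab)
E
```

```text
counter z 0.00038391376176082797 0.0004134811479126794
scene shelf plate 2580 rect c [ 373.3 -120.3] size [224.8 150.6] ang 13.2 z [ 30.9  69.1 114. ] mean [ 430.1 -106.9   70.1]
scene tab 472 rect c [468.8 -98. ] size [11.6 60.4] ang 5.56 z [128.8 148.8 168.2] mean [469.7 -98.7 149.2]
scene shelf all 4385 rect c [ 399.8 -104. ] size [299.4 151.2] ang 5.15 z [ 12.9  64.6 166.3] mean [ 446.7 -104.6   69.9]
top shelf plate 188 rect c [465.4 -99. ] size [  1.5 149.6] ang 5.42 z [ 32.3  73.4 114.5] mean [ 465.2 -100.1   73.2]
top tab 134 rect c [468.  -99.1] size [ 6.5 59.2] ang 5.32 z [129.  166.3 172.2] mean [467.1 -98.3 161.5]
top shelf all 785 rect c [505.9 -95.4] size [ 82.8 150.2] ang 5.2 z [ 13.1  68.6 169.8] mean [489.3 -97.9  77.2]
scene rail up 736 rect c [530.5 174. ] size [195.1  58.8] ang 81.39 z [157.2 168.7 178.7] mean [525.6 170.3 168.4]
scene rail low 721 rect c [421.1 199.1] size [195.2 242.7] ang 76.3 z [83.1 90.5 97.9] mean [455.7 196.5  90.6]
scene foot 3107 rect c [427.5 194. ] size [214.4 344.6] ang 78.79 z [ 8.6 14.  18.5] mean [522.6 174.8  13.9]
scene top 420 re
[... 982 characters left out ...]
n [ 493.1 -368.8  129.5]
top mill top 148 rect c [ 497.3 -382.2] size [29.5 28.9] ang 49.16 z [157.2 159.1 163.6] mean [ 498.4 -382.7  159.5]
top mill foot 135 rect c [ 494.6 -375.3] size [41.  24.4] ang 25.31 z [11.1 34.7 49.7] mean [ 493.7 -370.9   33.3]
scene jar top 488 rect c [ 633.2 -259.6] size [51.5 52.6] ang 29.31 z [70.3 75.3 77.6] mean [ 635.3 -260.2   75.1]
top jar top 468 rect c [ 633.4 -261.1] size [51.8 52.6] ang 20.2 z [70.2 75.5 80.4] mean [ 632.6 -260.1   75.5]
top bowl 2376 rect c [759.5  37.7] size [139.2 136.5] ang 3.76 z [10.4 31.2 63.3] mean [770.9  40.5  34.4]
top lemon 466 rect c [ 749.  -131.9] size [55.1 53.9] ang 88.5 z [10.6 27.2 39. ] mean [ 746.4 -131.2   25.8]
```

```bash
python3 - <<'E'
from h import *
for n,bs in (("scene",(355,470,198,300)),("top",(155,285,198,278))):
    c=pickle.load(open(n+".pkl","rb")); W=cloud(c)[bs[2]:bs[3],bs[0]:bs[1]].reshape(-1,3)*1000; W=W[np.isfinite(W[:,2])]
    a=np.radians(-8.3); ex=np.array([np.cos(a),np.sin(a)]); ey=np.array([-ex[1],ex[0]])
    o=np.array([520,174.])
    X=(W[:,:2]-o)@ex; Y=(W[:,:2]-o)@ey; Z=W[:,2]
    f=(abs(Z-14)<3)&(X<80)&(X>-60)&(abs(Y)<115)
    print(n,"foot X",np.percentile(X[f],[.5,99.5]).round(1),"Y",np.percentile(Y[f],[.5,99.5]).round(1))
    t=(abs(Z-182)<2.0)&(abs(Y)<110)
    print(" railtop X",np.percentile(X[t],[5,50,95]).round(1),"Y",np.percentile(Y[t],[1,99]).round(1), "fit",np.polyfit(Y[t],X[t],1).round(4))
    for z0,z1 in((155,178),(82,98)):
        r=(Z>z0)&(Z<z1)&(abs(X)<12)&(abs(Y)<90)&(abs(abs(Y)-50)>9)
        if r.sum()>20: print(" front",z0,r.sum(),np.percentile(X[r],[10,50,90]).round(1),np.polyfit(Y[r],X[r],1).round(4))
    p=(Z>172)&(X>14)&(X<50)
    for s in(1,-1):
        q=p&(Y*s>20)&(Y*s<80); print(" pin",s,q.sum(),"Y",np.median(Y[q]).round(1),"Xmax",X[q].max().round(1) if q.any() else 0, "z-xtan20",np.round(np.median(Z[q]-X[q]*.364),1))
E
python3 -m handwheel '[[0,0,0,0,0,7],[0,0,0,0,0,7],[0,0,0,0,0,7],[0,0,0,0,0,7],[0,0,0,0,0,7],[0,0,0,0,0,7],[0,0,0,0,0,7],[0,0,0,0,0,7]]' 1 60
```

```text
scene foot X [-56.8  72.5] Y [-102.9  103.5]
 railtop X [-13.6   2.2  30.3] Y [-94.6  97. ] fit [-1.3000e-03  2.3921e+00]
 front 155 545 [4.2 6.1 7.9] [1.1000e-03 6.0768e+00]
 front 82 351 [4.3 6.  7.8] [2.300e-03 6.051e+00]
 pin 1 34 Y 49.2 Xmax 46.0 z-xtan20 169.7
 pin -1 29 Y -50.3 Xmax 46.7 z-xtan20 169.7
top foot X [-57.1  71.4] Y [-103.   103.7]
 railtop X [-14.7   0.2  26.8] Y [-95.2  95.8] fit [0.0031 1.067 ]
 front 155 81 [-7.8 -4.6 -4.3] [-0.0226 -4.3479]
 front 82 42 [-5.7 -4.6 -4.2] [-0.0098 -4.631 ]
 pin 1 69 Y 50.0 Xmax 46.6 z-xtan20 171.9
 pin -1 69 Y -49.9 Xmax 45.8 z-xtan20 170.5
time: 0.77
ee_pos: [0.215, 0.5061, 0.2478]
tcp_rot: [-180.0, 0.0, 100.6]
wrist_force: [0.0, -0.1, 0.2]
opening: 0.0853
```

```bash
python3 -m handwheel '[[0,0,0,0,0,5.3],[-0.039,0.0122,0,0,0,0],[-0.039,0.0122,0,0,0,0],[-0.039,0.0122,0,0,0,0],[-0.039,0.0122,0,0,0,0],[-0.039,0.0122,0,0,0,0],[-0.039,0.0122,0,0,0,0],[-0.039,0.0122,0,0,0,0]]' >/dev/null
python3 -m handwheel '[[-0.039,0.0122,0,0,0,0],[-0.039,0.0122,0,0,0,0],[-0.039,0.0122,0,0,0,0],[-0.039,0.0122,0,0,0,0],[-0.039,0.0122,0,0,0,0],[-0.039,0.0122,0,0,0,0],[-0.039,0.0122,0,0,0,0],[-0.039,0.0122,0,0,0,0]]'
python3 -m handwheel '[[-0.03,0.004,0,0,0,0],[-0.009,0.0082,0,0,0,0],[0,0,0,0,0,0],[0,0,0,0,0,0],[0,0,0,0,0,0],[0,0,0,0,0,0],[0,0,0,0,0,0],[0,0,0,0,0,0]]'
python3 - <<'E'
from workcell import monitor, cams
from h import *
o=monitor.get_obs(); c=cams.camera("wrist"); c["pose"]=(o["ee_pos"],o["tcp_rot"])
cv2.imwrite("pics/w1.png",c["img"][:,:,::-1]); W=cloud(c); pickle.dump(c,open("w1.pkl","wb"))
print(c["tool_from_camera"].round(3))
Z=W[...,2]; m=(abs(Z-.149)<.03)&(abs(W[...,0]-.4675)<.02)&(abs(W[...,1]+.0987)<.045)
for lo in (.155,.125):
    p=W[m&(Z>lo)]; 
    if len(p)>9: print(cv2.minAreaRect((p[:,:2]*1000).astype(np.float32)),len(p),p[:,2].max())
E
```

```text
time: 2.1
ee_pos: [0.4552, -0.06, 0.2482]
tcp_rot: [180.0, -0.0, 95.7]
wrist_force: [0.2, 0.0, -0.1]
opening: 0.0856
time: 2.77
ee_pos: [0.4709, -0.0946, 0.2486]
tcp_rot: [180.0, 0.0, 95.8]
wrist_force: [-0.0, 0.5, 0.6]
opening: 0.0853
[[-0.001 -0.961 -0.278  0.072]
 [ 1.    -0.    -0.    -0.   ]
 [ 0.    -0.278  0.961 -0.126]
 [ 0.     0.     0.     1.   ]]
((467.4224548339844, -96.69325256347656), (5.899812698364258, 60.130462646484375), 5.336741924285889) 1020 0.1698152712917904
((467.4161682128906, -96.66734313964844), (5.930673599243164, 60.182430267333984), 5.384334564208984) 1099 0.1698152712917904
```

```bash
python3 -m handwheel '[[-0.0026,-0.0038,0.01,0,0,0.45],[0,0,0.02,0,0,0],[0,0,0.02,0,0,0],[0,0,0.02,0,0,0],[0,0,0.02,0,0,0],[0,0,0.01,0,0,0],[0,0,0,0,0,0],[0,0,0,0,0,0]]' 0.2
python3 -m handwheel '[[0,0,0,0,0,0],[0,0,0,0,0,0],[0,0,0,0,0,0],[0,0,0,0,0,0],[0,0,0,0,0,0],[0,0,0,0,0,0],[0,0,0,0,0,0],[0,0,0,0,0,0]]' -1 70
```

```text
time: 3.48
ee_pos: [0.4675, -0.0982, 0.1487]
tcp_rot: [-180.0, -0.0, 95.2]
wrist_force: [0.6, -0.1, 0.8]
opening: 0.0511
time: 4.15
ee_pos: [0.4679, -0.0985, 0.1492]
tcp_rot: [179.9, 0.0, 95.2]
wrist_force: [-0.3, -0.2, 5.6]
opening: 0.0053
```

View pics/w1.png

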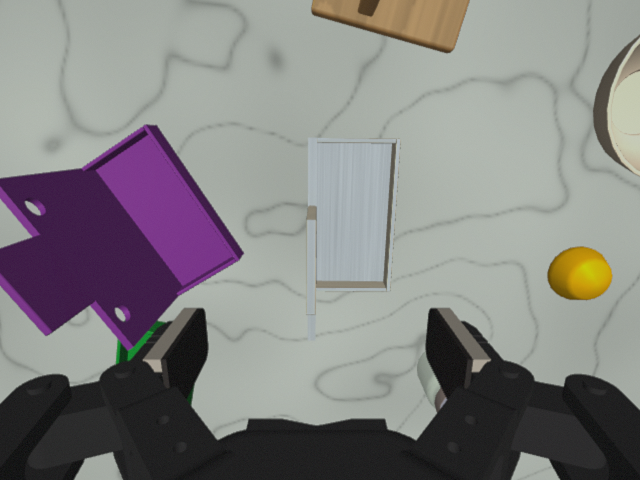

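The shelf tab (311,212 to 311,340) sits centred between the jaws, which closed to 5.3 mm. Lifting and moving in front of the pins.

```bash
python3 -m handwheel '[[0,0,-0.01,0,0,0],[0,0,-0.02,0,0,0],[0,0,-0.025,0,0,0],[0,0,-0.02,0,0,0],[0.01,0.03,-0.011,0,0,0],[0.02,0.036,0,0,0,0],[0.02,0.036,0,0,0,0],[0.02,0.036,0,0,0,0]]'
python3 -m handwheel '[[0.03,0.0056,0,0,0,0],[0.03,0,0,0,0,0],[0.03,0,0,0,0,0],[0.03,0,0,0,0,0],[0.03,0,0,0,0,0],[0.02,0,0,0,0,0],[0.01,0,0,0,0,6.75],[0,0,0,0,0,6.75]]'
python3 -m handwheel '[[0,0,0,0,0,0],[0,0,0,0,0,0],[0,0,0,0,0,0],[0,0,0,0,0,0],[0,0,0,0,0,0],[0,0,0,0,0,0],[0,0,0,0,0,0],[0,0,0,0,0,0]]'
python3 - <<'E'
from workcell import monitor, cams
from h import *
o=monitor.get_obs(); 
for n in("wrist","scene","top"):
    c=cams.camera(n); c["pose"]=(o["ee_pos"],o["tcp_rot"]); pickle.dump(c,open(n+"2.pkl","wb"))
    I=c["img"][:,:,::-1]; cv2.imwrite(f"pics/{n}2.png",I)
s=cv2.resize(cv2.imread("pics/scene2.png")[160:320,330:500],None,fx=3.5,fy=3.5,interpolation=cv2.INTER_CUBIC); cv2.imwrite("pics/scene2c.png",s)
E
```

```text
time: 4.82
ee_pos: [0.5998, -0.0152, 0.2346]
tcp_rot: [180.0, 0.0, 95.2]
wrist_force: [-0.2, -1.2, -3.3]
opening: 0.0051
time: 5.48
ee_pos: [0.5871, 0.1661, 0.2338]
tcp_rot: [-179.9, -0.0, 81.6]
wrist_force: [0.0, 0.3, -2.5]
opening: 0.0053
time: 6.15
ee_pos: [0.5878, 0.1635, 0.2343]
tcp_rot: [-180.0, -0.0, 81.7]
wrist_force: [-0.5, -0.1, -4.0]
opening: 0.0047
```

View pics/wrist2.png

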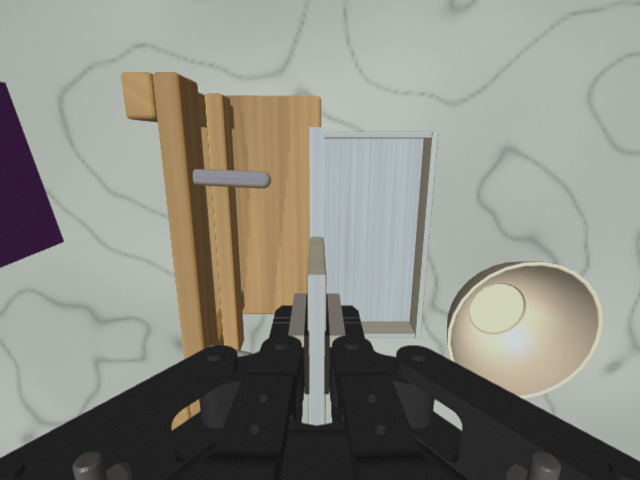

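View pics/scene2c.png

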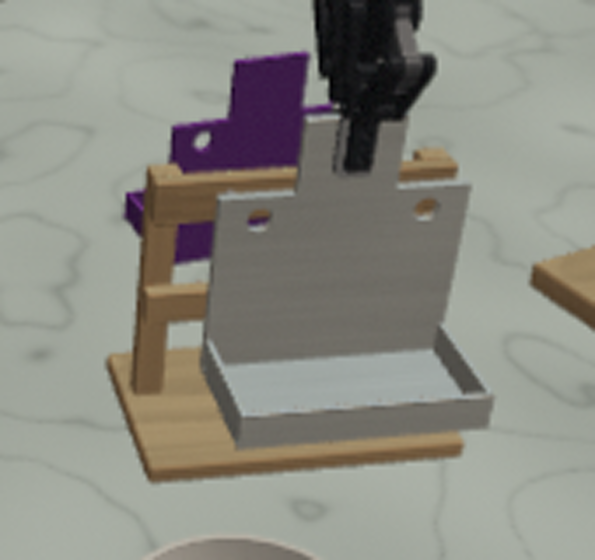

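The wrist view shows the left pin at (195..270,178), the shelf's plate from (316,128) down to the tab in the jaws, and the tray facing the front. In the scene crop both holes are at about (259,218) and (427,208), in front of the rail. Now I measure shelf relative to pins.

Run:
```python
from h import *
a=np.radians(-8.25); ex=np.array([np.cos(a),np.sin(a)]); ey=np.array([-ex[1],ex[0]]); o=np.array([525.9,173.])
c=pickle.load(open("wrist2.pkl","rb")); print("tcp rack",[(c["pose"][0][:2]*1000-o)@e for e in(ex,ey)])
for n in("wrist2","scene2","top2"):
    c=pickle.load(open(n+".pkl","rb")); W=cloud(c).reshape(-1,3)*1000; k=np.isfinite(W[:,2])&(np.abs(W[:,:2]-o).max(1)<220); W=W[k]
    col=c["img"].reshape(-1,3)[k].astype(int); grey=(col.max(1)-col.min(1))<30
    X=(W[:,:2]-o)@ex; Y=(W[:,:2]-o)@ey; Z=W[:,2]
    pl=(abs(X-62)<9)&(Z>110)&(Z<196)&grey
    if pl.sum()>20: print(n,"plate Y",np.percentile(Y[pl],[1,99]).round(1),"X",np.median(X[pl]).round(1),"slope deg",np.degrees(np.polyfit(Y[pl],X[pl],1)[0]).round(2),"Ztop",np.percentile(Z[pl],99).round(1),pl.sum(),"tilt",np.polyfit(Z[pl],X[pl],1)[0].round(4))
    tr=(Z>100)&(Z<125)&(X>68)&(X<160)&(abs(Y)<90)&grey
    if tr.sum()>20: print("   tray rim Y",np.percentile(Y[tr],[.5,99.5]).round(1),"X",np.percentile(X[tr],[99.5]).round(1))
    fl=(Z>75)&(Z<100)&(X>72)&(X<125)&(abs(Y)<60)&grey
    if fl.sum()>20: print("   floor fit zX,zY",np.polyfit(X[fl],Z[fl],1).round(3),np.polyfit(Y[fl],Z[fl],1).round(3),np.median(Z[fl]).round(1))
    fr=(Z>155)&(Z<178)&(abs(X)<4)&(abs(Y)<95)&(abs(abs(Y)-50)>9)
    if fr.sum()>20: print("   front X",np.median(X[fr]).round(1),"slope",np.degrees(np.polyfit(Y[fr],X[fr],1)[0]).round(2),fr.sum())
    rt=(abs(Z-182)<3)&(X>-30)&(X<4)&(abs(Y)<110)
    if rt.sum()>20: print("   railtop",np.percentile(X[rt],[2,98]).round(1),"Y",np.percentile(Y[rt],[1,99]).round(1),np.median(Z[rt]).round(1))
    for s in(1,-1):
        q=(Z>170)&(X>8)&(X<45)&(abs(Y-50*s)<15)&grey
        if q.sum()>9: print("   pin",s,q.sum(),"Y",np.percentile(Y[q],[5,50,95]).round(1),"Xmax",X[q].max().round(1),"top line z at X=0",np.percentile(Z[q]-X[q]*.364,[50,95]).round(1))
```

```text
tcp rack [np.float64(62.59632960929834), np.float64(-0.5346023896871996)]
   tray rim Y [-73.5  75.5] X [140.7]
   floor fit zX,zY [-3.000e-03  8.995e+01] [1.0000e-03 8.9637e+01] 89.6
   front X 0.7 slope 0.15 2891
   railtop [-22.5   0.8] Y [-83.9  99.1] 182.6
   pin 1 1010 Y [49.6 53.3 56.4] Xmax 40.3 top line z at X=0 [174.  175.3]
   pin -1 60 Y [-44.  -43.2 -42.6] Xmax 25.9 top line z at X=0 [171.1 173.4]
scene2 plate Y [-74.9  73.4] X 64.4 slope deg 0.2 Ztop 195.1 2432 tilt 0.0013
   tray rim Y [-75.8  74.7] X [143.1]
   floor fit zX,zY [4.00e-03 8.88e+01] [-0.    89.159] 89.2
   front X -0.2 slope 0.1 243
   railtop [-23.2   1.8] Y [-94.7  97.2] 181.7
   pin -1 235 Y [-60.3 -55.3 -40.2] Xmax 45.0 top line z at X=0 [519.2 564.2]
top2 plate Y [-76.   14.9] X 59.7 slope deg -0.64 Ztop 195.2 300 tilt 0.0069
   tray rim Y [-76.1  24.6] X [141.7]
   floor fit zX,zY [-1.0000e-02  9.0279e+01] [9.0000e-03 8.9398e+01] 89.2
   railtop [-23.8   1.1] Y [-95.8 -19.7] 182.3
   pin 1 121 Y [35.2 38.3 47.9] Xmax 45.0 top line z at X=0 [685.1 687.3]
   pin -1 978 Y [-63.9 -53.  -37.2] Xmax 45.0 top line z at X=0 [675.3 679.4]
```

```bash
python3 -m handwheel '[[0.0013,0,-0.002,0,0,0],[0,-0.0055,0.002,0,0,0],[0,-0.0055,0.002,0,0,0],[0,-0.0055,0.002,0,0,0],[0,-0.0055,0.002,0,0,0],[0,0,0,0,0,0],[0,0,0,0,0,0],[0,0,0,0,0,0]]'
python3 -m handwheel '[[0,-0.0025,0.0009,0,0,0],[0,-0.0025,0.0009,0,0,0],[0,-0.0025,0.0009,0,0,0],[0,-0.0025,0.0009,0,0,0],[0,0,0,0,0,0],[0,0,0,0,0,0],[0,0,0,0,0,0],[0,0,0,0,0,0]]'
python3 - <<'E'
from workcell import monitor, cams
from h import *
o=monitor.get_obs(); print(o["ee_pos"],o["tcp_rot"],o["wrist_force"],o["torque"])
for n in("wrist","scene"):
    c=cams.camera(n); c["pose"]=(o["ee_pos"],o["tcp_rot"]); pickle.dump(c,open(n+"3.pkl","wb"))
    cv2.imwrite(f"pics/{n}3.png",c["img"][:,:,::-1])
s=cv2.resize(cv2.imread("pics/scene3.png")[190:260,365:475],None,fx=7,fy=7,interpolation=cv2.INTER_CUBIC); cv2.imwrite("pics/scene3c.png",s)
E
```

```text
time: 6.97
ee_pos: [0.5662, 0.1681, 0.2285]
tcp_rot: [180.0, -0.0, 81.7]
wrist_force: [0.1, -0.1, -4.6]
opening: 0.0053
time: 7.63
ee_pos: [0.5564, 0.1696, 0.2247]
tcp_rot: [180.0, -0.0, 81.7]
wrist_force: [1.5, 0.2, -4.5]
opening: 0.0051
[0.55639937 0.16955061 0.22473073] [ 1.79990295e+02 -3.10643275e-03  8.17268766e+01] [ 1.48107199  0.23186585 -4.50642492] [0.05710733 0.08597519 0.0308097 ]
```

View pics/scene3c.png

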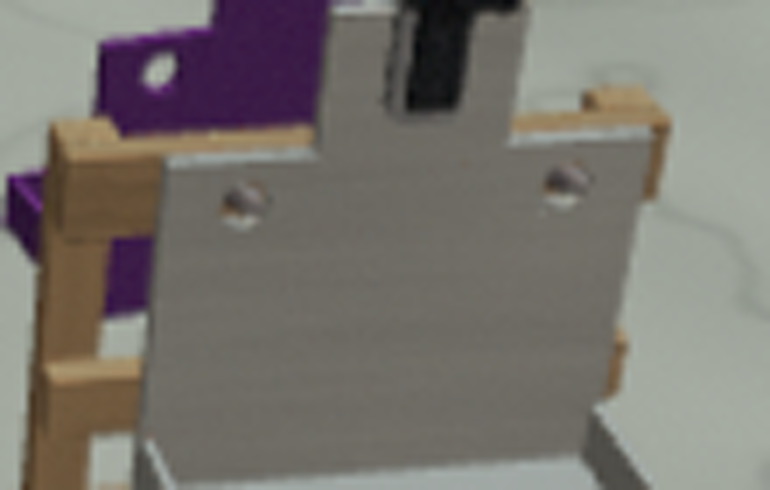

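Both pins show inside their holes, at (243,203) and (567,184), and the contact force is low. Continuing along the pins.

```bash
python3 -m handwheel '[[0,-0.003,0.0011,0,0,0],[0,-0.003,0.0011,0,0,0],[0,-0.003,0.0011,0,0,0],[0,-0.003,0.0011,0,0,0],[0,0,0,0,0,0],[0,0,0,0,0,0],[0,0,0,0,0,0],[0,0,0,0,0,0]]'
python3 -m handwheel '[[0,-0.003,0.0011,0,0,0],[0,-0.003,0.0011,0,0,0],[0,-0.003,0.0011,0,0,0],[0,-0.002,0.0007,0,0,0],[0,0,0,0,0,0],[0,0,0,0,0,0],[0,0,0,0,0,0],[0,0,0,0,0,0]]'
```

```text
time: 8.4
ee_pos: [0.5445, 0.1713, 0.2204]
tcp_rot: [180.0, -0.0, 81.7]
wrist_force: [0.2, 0.2, -3.0]
opening: 0.0052
time: 9.07
ee_pos: [0.5336, 0.1729, 0.2163]
tcp_rot: [180.0, -0.0, 81.7]
wrist_force: [0.7, -0.2, -3.8]
opening: 0.0049
```

```bash
python3 -m handwheel '[[0,-0.001,0.0004,0,0,0],[0,-0.001,0.0004,0,0,0],[0,-0.001,0.0004,0,0,0],[0,0,0,0,0,0],[0,0,0,0,0,0],[0,0,0,0,0,0],[0,0,0,0,0,0],[0,0,0,0,0,0]]'
python3 -m handwheel '[[0,-0.0005,0.0005,0,0,0],[0,-0.0005,0.0005,0,0,0],[0,0,0.0005,0,0,0],[0,0,0.0005,0,0,0],[0,0,0.0005,0,0,0],[0,0,0,0,0,0],[0,0,0,0,0,0],[0,0,0,0,0,0]]'
```

```text
time: 9.73
ee_pos: [0.5306, 0.1733, 0.2151]
tcp_rot: [180.0, 0.0, 81.7]
wrist_force: [-0.3, -0.4, -3.8]
opening: 0.0052
time: 10.4
ee_pos: [0.5301, 0.1734, 0.2129]
tcp_rot: [179.9, -0.0, 81.7]
wrist_force: [4.9, -1.0, -0.0]
opening: 0.0055
```

```bash
python3 -m handwheel '[[0,0,0.0004,0,0,0],[0,0,0.0004,0,0,0],[0,0,0.0004,0,0,0],[0,0,0,0,0,0],[0,0,0,0,0,0],[0,0,0,0,0,0],[0,0,0,0,0,0],[0,0,0,0,0,0]]'
python3 - <<'E'
from workcell import monitor, cams
from h import *
o=monitor.get_obs(); print(o["ee_pos"],o["wrist_force"],o["torque"])
a=np.radians(-8.25); ex=np.array([np.cos(a),np.sin(a)]); ey=np.array([-ex[1],ex[0]]); p=np.array([525.9,173.])
c=cams.camera("scene"); W=cloud(c).reshape(-1,3)*1000; k=np.isfinite(W[:,2])&(np.abs(W[:,:2]-p).max(1)<220); W=W[k]
X=(W[:,:2]-p)@ex; Y=(W[:,:2]-p)@ey; Z=W[:,2]
m=(abs(X-6)<8)&(Z>105)&(Z<150)&(abs(Y)<72); print("plate front X, tilt dX/dZ, dX/dY",np.median(X[m]).round(1),np.polyfit(Z[m],X[m],1).round(3),np.polyfit(Y[m],X[m],1).round(3))
fl=(Z>55)&(Z<78)&(X>15)&(X<65)&(abs(Y)<60); print("floor",np.median(Z[fl]))
E
```

```text
time: 11.07
ee_pos: [0.5301, 0.1735, 0.2124]
tcp_rot: [179.9, -0.0, 81.7]
wrist_force: [5.6, -1.3, 5.9]
opening: 0.0049
[0.53005038 0.17348065 0.2123872 ] [ 5.64515712 -1.26635861  5.85424187] [-0.23913791 -1.03589326 -0.06626278]
plate front X, tilt dX/dZ, dX/dY 6.2 [3.00e-03 5.88e+00] [2.000e-03 6.229e+00]
floor 67.47049554154484
```

```bash
python3 -m handwheel '[[0,0,0,0,0,0],[0,0,0,0,0,0],[0,0,0,0,0,0],[0,0,0,0,0,0],[0,0,0,0,0,0],[0,0,-0.001,0,0,0],[0,0,-0.005,0,0,0],[0,0,-0.01,0,0,0]]' -0.4
python3 -m handwheel '[[0,0,-0.02,0,0,0],[0,0,-0.03,0,0,0],[0,0,-0.03,0,0,0],[0,0,-0.03,0,0,7.1],[0,0,-0.01,0,0,7.1],[0,0,0,0,0,7.1],[0,0,0,0,0,7.1],[0,0,0,0,0,7.1]]'
python3 - <<'E'
from workcell import monitor, cams
from h import *
o=monitor.get_obs(); print(o["ee_pos"],o["wrist_force"],o["tcp_rot"])
a=np.radians(-8.25); ex=np.array([np.cos(a),np.sin(a)]); ey=np.array([-ex[1],ex[0]]); p=np.array([525.9,173.])
c=cams.camera("scene"); cv2.imwrite("pics/scene4.png",c["img"][:,:,::-1])
cv2.imwrite("pics/scene4c.png",cv2.resize(c["img"][170:310,345:485,::-1],None,fx=4,fy=4,interpolation=cv2.INTER_CUBIC))
W=cloud(c).reshape(-1,3)*1000; k=np.isfinite(W[:,2])&(np.abs(W[:,:2]-p).max(1)<220); W=W[k]
X=(W[:,:2]-p)@ex; Y=(W[:,:2]-p)@ey; Z=W[:,2]
m=(abs(X-6)<8)&(Z>105)&(Z<150)&(abs(Y)<72); print("plate front X, tilt dX/dZ, dX/dY",np.median(X[m]).round(1),np.polyfit(Z[m],X[m],1).round(3),np.polyfit(Y[m],X[m],1).round(3))
fl=(Z>55)&(Z<78)&(X>15)&(X<65)&(abs(Y)<60); print("floor",np.median(Z[fl]))
tr=(Z>80)&(Z<92)&(X>10)&(X<100); print("rim Y",np.percentile(Y[tr],[.5,99.5]),"X",np.percentile(X[tr],99.5))
E
```

```text
time: 11.78
ee_pos: [0.5291, 0.1733, 0.2269]
tcp_rot: [-179.9, 0.0, 81.7]
wrist_force: [-0.2, -1.3, -0.2]
opening: 0.0254
time: 12.45
ee_pos: [0.5297, 0.1735, 0.3487]
tcp_rot: [180.0, -0.1, 45.9]
wrist_force: [0.4, 0.2, 0.4]
opening: 0.0257
[0.52965197 0.17346539 0.34871961] [0.35864704 0.19834343 0.38224075] [ 1.79962757e+02 -7.49619169e-02  4.58786837e+01]
plate front X, tilt dX/dZ, dX/dY 6.1 [1.000e-03 5.935e+00] [1.000e-03 6.039e+00]
floor 67.29618369763314
rim Y [-74.43481858  75.95080934] X 85.08718344368738
```

View pics/scene4c.png

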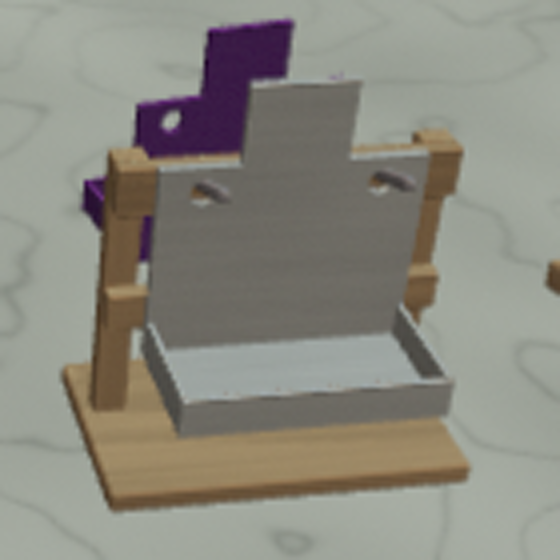

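The shelf hangs with both pins through the holes at (208,192) and (390,182). The plate is flat against the rail: front at 6.1 mm, no tilt. Going for the mill.

```bash
python3 -m handwheel '[[0,0,0,0,0,6.8],[0,0,0,0,0,6.8],[0,0,0,0,0,6.8],[0,0,0,0,0,6.8],[0,0,0,0,0,6.8],[0,0,0,0,0,6.8],[0,0,0,0,0,6.8],[0,0,0,0,0,6.6]]' 0.7 >/dev/null
python3 -m handwheel '[[0.0035,0.0396,0,0,0,0],[0.0035,0.0396,0,0,0,0],[0.0035,0.0396,0,0,0,0],[0.0035,0.0396,0,0,0,0],[0.0035,0.0396,0,0,0,0],[0.0035,0.0396,0,0,0,0],[0.0035,0.0396,0,0,0,0],[0.0035,0.0396,0,0,0,0]]' >/dev/null
python3 -m handwheel '[[0.0035,0.0396,0,0,0,0],[0.0035,0.0396,0,0,0,0],[0.0035,0.0396,0,0,0,0],[0.0035,0.0396,0,0,0,0],[0.0035,0.0396,0,0,0,0],[0.0035,0.0396,0,0,0,0],[0,0,0.03,0,0,0],[0,0,0.03,0,0,0]]'
python3 - <<'E'
from workcell import monitor, cams
from h import *
from workcell import monitor
import subprocess
o=monitor.get_obs(); c=cams.camera("wrist"); o=monitor.get_obs(); c["pose"]=(o["ee_pos"],o["tcp_rot"]); pickle.dump(c,open("wrist5.pkl","wb"))
print(o["ee_pos"],o["tcp_rot"],abs(o["qd"]).max())
W=cloud(c)*1000; Z=W[...,2]; m=(np.hypot(W[...,0]-498,W[...,1]+382)<35)
for a,b in((156,175),(112,148)):
    q=W[m&(Z>a)&(Z<b)]; 
    if len(q)>9: print(a,len(q),cv2.minAreaRect(q[:,:2].astype(np.float32)),np.percentile(q[:,2],[50,99]))
E
```

```text
time: 14.5
ee_pos: [0.5966, -0.4651, 0.2224]
tcp_rot: [-176.4, -0.9, 2.8]
wrist_force: [1.9, -0.8, 1.3]
opening: 0.0725
[ 0.59304231 -0.46046842  0.20888643] [-1.75535057e+02  4.96550413e-02  2.90025911e+00] 11.352791472501746
112 810 ((498.6684265136719, -394.9339294433594), (23.531383514404297, 5.629800796508789), 17.884424209594727) [131.3132169  143.27200119]
```

```bash
python3 -m handwheel '[[0,0,0,0,0,0],[0,0,0,0,0,0],[0,0,0,0,0,0],[0,0,0,0,0,0],[0,0,0,0,0,0],[0,0,0,0,0,0],[0,0,0,0,0,0],[0,0,0,0,0,0]]'
python3 - <<'E'
from workcell import monitor, cams
from h import *
o=monitor.get_obs(); print(o)
c=cams.camera("top"); cv2.imwrite("pics/top6.png",c["img"][:,:,::-1]); c=cams.camera("scene"); cv2.imwrite("pics/scene6.png",c["img"][:,:,::-1])
W=cloud(c)*1000; m=np.zeros((480,640),bool); m[240:325,120:200]=1; q=W[m&(W[...,2]>157)]; print("mill top",len(q),q.mean(0) if len(q) else 0)
E
```

```text
time: 15.22
ee_pos: [0.5971, -0.4623, 0.2229]
tcp_rot: [-176.3, -0.8, 2.8]
wrist_force: [-0.1, 0.1, 0.7]
opening: 0.0727
{'time': 15.2167, 'q': array([-38.91354955,  40.33593925,  53.61537855, 105.17153799,
         3.28570322, 138.17892518]), 'qd': array([-0.02545789, -0.0134773 , -0.70994218, -0.00523672, -0.06757572,
       -0.11268152]), 'joint_efforts': array([ 4.60044038e-02, -8.61600280e+01,  4.50339174e+01,  3.82699035e-01,
        1.87389767e-01, -2.57258420e-03]), 'ee_pos': array([ 0.59707471, -0.46227069,  0.22289492]), 'tcp_rot': array([-176.28969922,   -0.77876422,    2.8280286 ]), 'wrist_force': array([-0.07423601,  0.07989717,  0.6507825 ]), 'torque': array([-0.02350295, -0.01979053,  0.01150407]), 'opening': 0.07269797459222377}
mill top 85 [ 500.01351171 -382.95539437  158.94962417]
```

View pics/scene6.png

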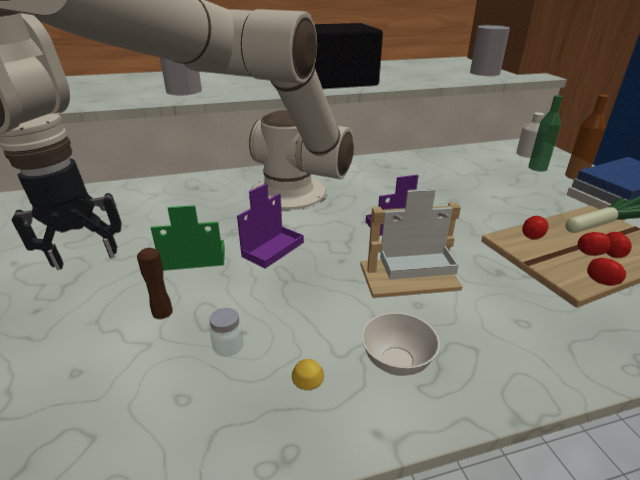

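Everything is still in place: the shelf hangs at (415,245) and the mill stands at (153,285). The last joint hit its range, because yaw = q1 − q6 + 180, so the path drifted. I'll use the half-turn yaw (171.7) instead.

```bash
python3 -m handwheel '[[-0.01,-0.01,-0.015,-3.7,-0.8,0],[-0.021,-0.019,-0.01,0,0,0],[-0.021,-0.019,-0.01,0,0,0],[-0.021,-0.019,0,0,0,0],[-0.0215,-0.0173,0,0,0,-7.1],[0,0,0,0,0,-7.1],[0,0,0,0,0,-7.1],[0,0,0,0,0,-7.1]]'
python3 -m handwheel '[[0,0,0,0,0,-7.1],[0,0,0,0,0,-7.1],[0,0,0,0,0,-7.1],[0,0,0,0,0,-7.1],[0,0,0,0,0,-7.1],[0,0,0,0,0,-7.1],[0,0,0,0,0,-7.1],[0,0,0,0,0,-7.1]]'
python3 -m handwheel '[[0,0,0,0,0,-7.1],[0,0,0,0,0,-7.1],[0,0,0,0,0,-7.1],[0,0,0,0,0,-7.1],[0,0,0,0,0,-7.1],[0,0,0,0,0,-7.1],[0,0,0,0,0,-7.1],[0,0,0,0,0,-7.1]]'
```

```text
time: 15.98
ee_pos: [0.4976, -0.3833, 0.2588]
tcp_rot: [-180.0, 0.0, 31.6]
wrist_force: [-0.2, 0.8, -1.1]
opening: 0.0724
time: 16.65
ee_pos: [0.4981, -0.3837, 0.2582]
tcp_rot: [-179.9, -0.0, 88.4]
wrist_force: [-0.7, 0.6, 0.4]
opening: 0.0722
time: 17.32
ee_pos: [0.4981, -0.3836, 0.2582]
tcp_rot: [-180.0, -0.1, 145.2]
wrist_force: [0.5, 0.1, -0.0]
opening: 0.073
```

```bash
python3 -m handwheel '[[0,0,0,0,0,-6.6],[0,0,0,0,0,-6.6],[0,0,0,0,0,-6.6],[0,0,0,0,0,-6.7],[0,0,0,0,0,0],[0,0,0,0,0,0],[0,0,0,0,0,0],[0,0,0,0,0,0]]'
python3 - <<'E'
from workcell import monitor, cams
from h import *
o=monitor.get_obs(); c=cams.camera("wrist"); c["pose"]=(o["ee_pos"],o["tcp_rot"])
W=cloud(c)*1000; Z=W[...,2]; m=(np.hypot(W[...,0]-498,W[...,1]+382)<35)
for a,b in((155,175),(112,148)):
    q=W[m&(Z>a)&(Z<b)]; 
    if len(q)>9: print(a,len(q),cv2.minAreaRect(q[:,:2].astype(np.float32)),np.percentile(q[:,2],[50,99]))
print(o["ee_pos"],o["tcp_rot"])
E
```

```text
time: 17.98
ee_pos: [0.4981, -0.3837, 0.2581]
tcp_rot: [180.0, -0.1, 171.2]
wrist_force: [0.0, -0.8, -0.5]
opening: 0.0722
155 1819 ((497.313720703125, -382.0588073730469), (33.12045669555664, 32.395442962646484), 82.70662689208984) [158.50145438 161.0866303 ]
112 501 ((483.1875915527344, -379.5264892578125), (38.66299819946289, 13.023284912109375), 78.93773651123047) [131.95925424 147.69012799]
[ 0.49812072 -0.38369099  0.2581383 ] [ 1.79976861e+02 -5.74534481e-02  1.71189964e+02]
```

```bash
python3 -m handwheel '[[0.0005,0.0014,0.02,0,0,-0.5],[0,0,0.02,0,0,0],[0,0,0.025,0,0,0],[0,0,0.025,0,0,0],[0,0,0.02,0,0,0],[0,0,0.012,0,0,0],[0,0,0,0,0,0],[0,0,0,0,0,0]]'
python3 -m handwheel '[[0,0,0,0,0,0],[0,0,0,0,0,0],[0,0,0,0,0,0],[0,0,0,0,0,0],[0,0,0,0,0,0],[0,0,0,0,0,0],[0,0,0,0,0,0],[0,0,0,0,0,0]]' -1 50
```

```text
time: 18.7
ee_pos: [0.4977, -0.3821, 0.1364]
tcp_rot: [180.0, -0.1, 171.8]
wrist_force: [-0.6, 0.1, 0.5]
opening: 0.0726
time: 19.37
ee_pos: [0.4984, -0.3827, 0.138]
tcp_rot: [-179.9, 0.1, 171.8]
wrist_force: [0.7, 0.3, 6.0]
opening: 0.0402
```

```bash
python3 -m handwheel '[[0,0,-0.01,0,0,0],[0,0,-0.02,0,0,0],[0,0,-0.03,0,0,0],[0,0,-0.035,0,0,0],[0,0,-0.035,0,0,0],[0,0,-0.035,0,0,0],[0,0,-0.025,0,0,0],[0,0,-0.01,0,0,0]]'
python3 -m handwheel '[[0,0.015,0,0,0,0],[0,0.025,0,0,0,0],[0,0.035,0,0,0,0],[0,0.035,0,0,0,0],[0,0.035,0,0,0,0],[0,0.035,0,0,0,0],[0.003,0.035,0,0,0,0],[0.003,0.035,0,0,0,0]]'
python3 -m handwheel '[[0,0.035,0,0,0,0],[0,0.035,0,0,0,0],[0,0.035,0,0,0,0],[0,0.035,0,0,0,0],[0,0.035,0,0,0,0],[0,0.035,0,0,0,0],[0,0.035,0,0,0,0],[0,0.03,0,0,0,0]]'
python3 -m handwheel '[[0,0.02,0,0,0,0],[0,0.0095,0,0,0,0],[0,0,0,0,0,0],[0,0,0,0,0,0],[0,0,0,0,0,0],[0,0,0,0,0,0],[0,0,0,0,0,0],[0,0,0,0,0,0]]'
python3 - <<'E'
from workcell import monitor, cams
from h import *
o=monitor.get_obs(); print(o["ee_pos"],o["tcp_rot"],o["wrist_force"])
a=np.radians(-8.25); ex=np.array([np.cos(a),np.sin(a)]); ey=np.array([-ex[1],ex[0]]); p=np.array([525.9,173.])
c=cams.camera("scene"); cv2.imwrite("pics/scene7.png",c["img"][:,:,::-1]); W=cloud(c).reshape(-1,3)*1000; k=np.isfinite(W[:,2])&(np.abs(W[:,:2]-p).max(1)<220); W=W[k]
col=c["img"].reshape(-1,3)[k].astype(int)
X=(W[:,:2]-p)@ex; Y=(W[:,:2]-p)@ey; Z=W[:,2]
m=(np.hypot(X-46,Y)<40)&(Z>190)&(Z<300)&(col[:,0]>col[:,2]+10)
print("n",m.sum(),"foot z",np.percentile(Z[m],[.5,2]))
for z0 in(200,225,250,275):
    q=m&(abs(Z-z0-5)<10); 
    if q.sum()>9: print(z0,"Y",np.percentile(Y[q],[1,99]).round(1),"Xmax",np.percentile(X[q],98).round(1))
mf=(abs(X-6)<8)&(Z>105)&(Z<150)&(abs(Y)<72); print("plate X",np.median(X[mf])); fl=(Z>55)&(Z<78)&(X>15)&(X<65)&(abs(Y)<60); print("floor",np.median(Z[fl]))
E
```

```text
time: 20.03
ee_pos: [0.4979, -0.3822, 0.3414]
tcp_rot: [-179.9, 0.2, 171.8]
wrist_force: [0.4, -0.7, -1.9]
opening: 0.0408
time: 20.7
ee_pos: [0.5271, -0.1323, 0.337]
tcp_rot: [180.0, -0.0, 171.8]
wrist_force: [0.6, -0.1, -1.5]
opening: 0.0407
time: 21.37
ee_pos: [0.5662, 0.1405, 0.3371]
tcp_rot: [180.0, -0.0, 171.9]
wrist_force: [0.4, -1.0, -0.9]
opening: 0.0404
time: 22.03
ee_pos: [0.5707, 0.1666, 0.3367]
tcp_rot: [180.0, -0.0, 171.8]
wrist_force: [0.5, -0.3, -1.1]
opening: 0.0406
[0.57066076 0.16656188 0.33668425] [ 1.79966600e+02 -3.36817513e-02  1.71773725e+02] [ 0.47886369 -0.32157802 -1.07583569]
n 918 foot z [199.90184835 201.93058774]
200 Y [-21.8  17.4] Xmax 66.9
225 Y [-21.2  17. ] Xmax 65.9
250 Y [-18.   14.4] Xmax 62.7
275 Y [-17.5  14. ] Xmax 62.8
plate X 6.0609328081803096
floor 67.38207083246826
```

View pics/scene7.png

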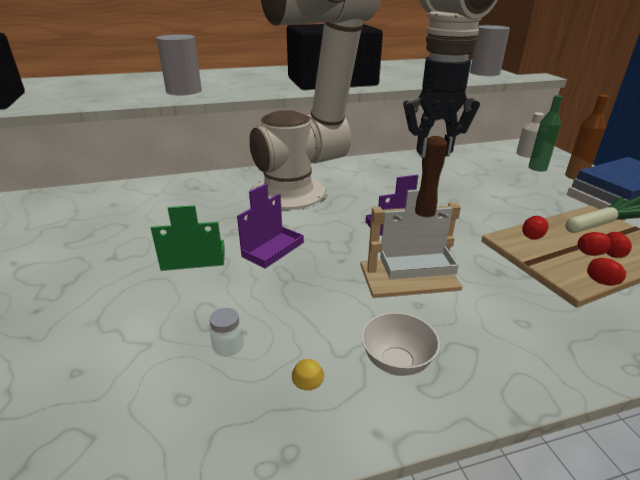

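The mill hangs upright above the tray, with its foot at about (427,212) and z ≈ 200 mm. The shelf has not changed. Lowering.

```bash
python3 -m handwheel '[[0,0,0.01,0,0,0],[0,0,0.02,0,0,0],[0,0,0.02,0,0,0],[0,0,0.02,0,0,0],[0,0,0.02,0,0,0],[0,0,0.018,0,0,0],[0,0,0.01,0,0,0],[0,0,0.005,0,0,0]]'
python3 -m handwheel '[[0,0,0.002,0,0,0],[0,0,0.001,0,0,0],[0,0,0.001,0,0,0],[0,0,0.001,0,0,0],[0,0,0.001,0,0,0],[0,0,0,0,0,0],[0,0,0,0,0,0],[0,0,0,0,0,0]]'
```

```text
time: 22.75
ee_pos: [0.57, 0.1672, 0.2119]
tcp_rot: [-180.0, -0.2, 171.8]
wrist_force: [-0.4, -0.6, -2.1]
opening: 0.0408
time: 23.42
ee_pos: [0.5706, 0.1675, 0.2075]
tcp_rot: [180.0, -0.0, 171.8]
wrist_force: [-0.2, -0.2, -1.2]
opening: 0.0408
```

```bash
python3 -m handwheel '[[0,0,0.0005,0,0,0],[0,0,0.0005,0,0,0],[0,0,0.0005,0,0,0],[0,0,0.0005,0,0,0],[0,0,0,0,0,0],[0,0,0,0,0,0],[0,0,0,0,0,0],[0,0,0,0,0,0]]'
python3 -m handwheel '[[0,0,0.0004,0,0,0],[0,0,0,0,0,0],[0,0,0.0004,0,0,0],[0,0,0,0,0,0],[0,0,0,0,0,0],[0,0,0,0,0,0],[0,0,0,0,0,0],[0,0,0,0,0,0]]'
```

```text
time: 24.08
ee_pos: [0.5705, 0.1675, 0.2053]
tcp_rot: [180.0, -0.1, 171.8]
wrist_force: [0.5, 0.6, -2.1]
opening: 0.0408
time: 24.75
ee_pos: [0.5707, 0.1675, 0.2051]
tcp_rot: [180.0, -0.0, 171.8]
wrist_force: [-0.8, 0.0, 5.7]
opening: 0.0405
```

```bash
python3 -m handwheel '[[0,0,0,0,0,0],[0,0,0,0,0,0],[0,0,0,0,0,0],[0,0,0,0,0,0],[0,0,0,0,0,0],[0,0,0,0,0,0],[0,0,0,0,0,0],[0,0,0,0,0,0]]' 0.25
python3 -m handwheel '[[0,0,-0.005,0,0,0],[0,0,-0.01,0,0,0],[0,0,-0.02,0,0,0],[0,0,-0.025,0,0,0],[0,0,-0.03,0,0,0],[0,0,-0.03,0,0,0],[0,0,-0.02,0,0,0],[0,0,-0.01,0,0,0]]'
python3 - <<'E'
from workcell import monitor, cams
from h import *
o=monitor.get_obs(); print(o["ee_pos"],o["tcp_rot"],o["wrist_force"])
a=np.radians(-8.25); ex=np.array([np.cos(a),np.sin(a)]); ey=np.array([-ex[1],ex[0]]); p=np.array([525.9,173.])
c=cams.camera("scene"); I=c["img"]; cv2.imwrite("pics/scene8.png",cv2.resize(I[150:400,190:490,::-1],None,fx=2.4,fy=2.4,interpolation=cv2.INTER_CUBIC)); Wf=cloud(c)*1000; W=Wf.reshape(-1,3); k=np.isfinite(W[:,2])&(np.abs(W[:,:2]-p).max(1)<220); W=W[k]
col=I.reshape(-1,3)[k].astype(int)
X=(W[:,:2]-p)@ex; Y=(W[:,:2]-p)@ey; Z=W[:,2]
m=(np.hypot(X-46,Y)<40)&(Z>92)&(Z<235)&(col[:,0]>col[:,2]+10)&(col[:,0]<120)
print("n",m.sum(),"top z",np.percentile(Z[m],99))
for z0 in(95,130,170,200):
    q=m&(abs(Z-z0-5)<10); 
    if q.sum()>9: print(z0,"Y",np.percentile(Y[q],[1,99]).round(1),"Xmax",np.percentile(X[q],98).round(1))
mf=(abs(X-6)<8)&(Z>105)&(Z<150)&(abs(Y)<72)&(abs(Y)>25); print("plate X",np.median(X[mf]),np.polyfit(Z[mf],X[mf],1)); fl=(Z>55)&(Z<78)&(X>15)&(X<65)&(abs(Y)<60)&(abs(Y)>28); print("floor",np.median(Z[fl]))
t=cams.camera("top"); T=cloud(t)*1000
for n,u0,u1,v0,v1,zm in(("jar",405,440,170,205,70),("bowl",250,322,98,165,10),("lemon",345,378,126,157,10)):
    q=T[v0:v1,u0:u1].reshape(-1,3); q=q[q[:,2]>zm]; print(n,len(q),cv2.minAreaRect(q[:,:2].astype(np.float32))[0])
E
```

```text
time: 25.42
ee_pos: [0.5705, 0.1675, 0.2045]
tcp_rot: [180.0, -0.1, 171.8]
wrist_force: [-0.3, -0.4, 0.7]
opening: 0.0533
time: 26.08
ee_pos: [0.5706, 0.1675, 0.359]
tcp_rot: [179.9, 0.2, 171.8]
wrist_force: [0.7, 0.7, -0.6]
opening: 0.0535
[0.57064904 0.16745337 0.35895375] [179.86029042   0.19768039 171.84711909] [ 0.69609311  0.69281307 -0.64520169]
n 1155 top z 226.5210508763674
95 Y [-20.5  15.6] Xmax 66.0
130 Y [-17.3  14.7] Xmax 62.2
170 Y [-20.6  17.3] Xmax 66.4
200 Y [-21.2  16.6] Xmax 65.5
plate X 6.080137105996307 [3.63684923e-03 5.61008353e+00]
floor 67.22539099873583
jar 471 (633.2096557617188, -260.3085632324219)
bowl 2374 (759.46923828125, 37.8045654296875)
lemon 468 (750.0039672851562, -133.117431640625)
```

View pics/scene8.png

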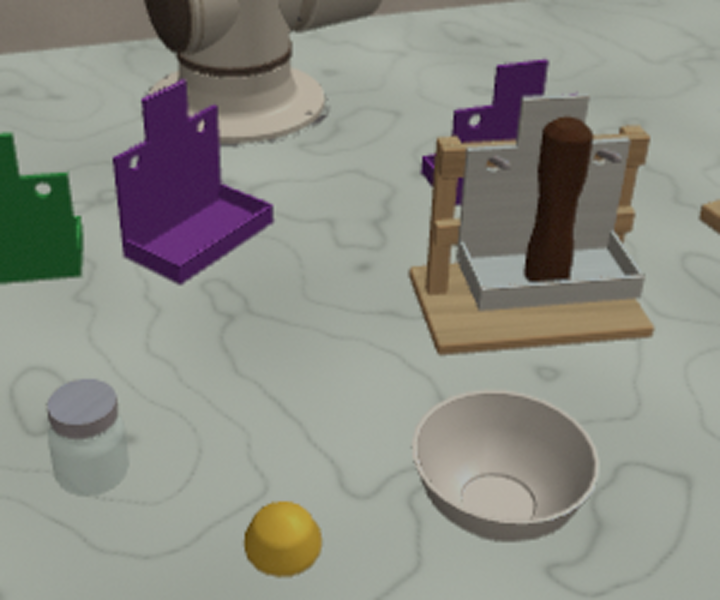

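The mill stands upright in the tray, from its head at (567,130) to its foot at (550,275). The shelf is hung on both pins, and the jar, bowl and lemon have not moved. The robot is clear, so I'm handing in.

```bash
python3 -c "
from workcell import order
print(order.job_done())"
```

```text
the job is handed in; nothing more can be done
None
```

The shelf is hung on both pins with its tray to the front, the pepper mill stands upright in the tray, and I handed the job in at about 26 s of the 64 s allowed.

**Shelf:** I gripped it by the tab, slid it along the pins until it touched the rail, lowered it until the pins took the weight, and let go. At the last check the plate lay flat against the rail with its front at 6.1 mm (6 mm plate). The tray floor was at 67.2 mm, against about 66.5 mm expected.

**Mill:** I set it down until the wrist force rose to about 6 N, then released it. At the last check it was vertical, with its top at about 227 mm, and stood about 4 mm in front of the tray's middle.

**Other items:** The jar, bowl and lemon are within about 1.5 mm of where they started, which is measurement scatter.

**What went wrong or disagreed:**
- On the way to the mill the last joint reached the end of its range, so the arm drifted off path. Nothing was touched, and I recovered by using the half-turned grasp.
- The cameras disagreed by 1 to 2 mm on the sideways position of the shelf and pins. That was within the fit, and both pins went in.

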